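Seat the reference-block carrier on its kinematic base and lock the keeper

TASK

Get the hardness reference blocks ready for the tester check: lift their carrier plate by its grip bar, settle its three ball feet gently (not dropped) into the cone, groove and flat seats of the kinematic base, its narrow nose over the narrow nose of the base, and let go. Then swing the base's keeper arm fully home across the edge of the plate so that the carrier cannot lift out. Leave the other things on the bench where they are.

Things in the scene. Friction and masses are not known exactly. Their poses are not given: they have to be found in the camera images.
- carrier: Loose aluminium carrier plate, 0.6 to 0.9 kg, on three 18 mm steel ball feet. Origin: level with the balls' lowest points; z up. Plate x -76 to 67, y -58 to 58, z 22 to 32 mm; its -x end narrows to a 28 mm nose. Two blocks are fixed in it (tops at z 44 mm): 36 mm diameter at x -44, 50 mm at x 38.5. Seated, its axes agree with the base's and its origin is 24.7 mm straight above the base's origin.
- grip_bar (a point): Middle of the carrier's black grip bar, between the blocks and over the centre of mass: carrier x 6, y 0, z 68 mm. The bar runs along the carrier's y: 78 mm long, 14 mm thick (along x), 16 mm high (z 60 to 76 mm, 28 mm free above the plate), on two round posts of 11 mm at y +31 and -31 mm. Grip it across its thickness.
- foot_cone (a point): Centre of the ball foot under the nose, carrier x -55, y 0, z 9 mm; belongs in the cone seat.
- foot_vee (a point): Centre of one of the two ball feet under the wide end, carrier x 45, y 42, z 9 mm; belongs in the groove.
- foot_flat (a point): Centre of the other ball foot under the wide end, carrier x 45, y -42, z 9 mm; belongs on the flat pad.
- base: Kinematic base fixed to the bench: steel plate, x -86 to 78, y -68 to 68 mm, top 18 mm high, nose at -x like the carrier's, a lug at -y for the keeper's post. Origin under its middle on the bench; z up. Three oiled, slippery seats: cup with 90 degree cone (mouth 30 mm, rim 36 mm high), 90 degree V-groove block (same mouth and height, aimed at the cone), flat pad (34 mm diameter, 24.7 mm high).
- seat_cone (a point): Centre of the nose ball when seated in the cone: base x -55, y 0, z 33.7 mm (2.3 mm below the rim). A ball up to about 6 mm off centre slides home by itself when let go.
- seat_vee (a point): Where the ball centre lies when seated in the V-groove: base x 45, y 42, z 33.7 mm.
- seat_flat (a point): Where the ball centre lies when resting on the flat pad: base x 45, y -42, z 33.7 mm.
- keeper (a joint): Swing angle (rad) of the keeper, a flat arm (18 mm wide, 59 to 67 mm above the bench) on a vertical pivot. 0 = home at its stop: short end across the seated plate's edge with 2.5 mm clearance, knob end along the base's -y. Grows clockwise from above; at 1.57 the knob end points along the base's -x, clear of the carrier. Starts at 1.35 to 1.75; stays where left; knob needs about 1.5 N.
- keeper_knob (a point): Middle of the keeper's upright black knob, 60 mm from the pivot on the arm's long end, 85 mm above the bench; 16 mm diameter, standing from 67 to 101 mm above the bench (fingertips fit down to the arm's top at 67 mm).
- keeper_pivot (a point): Point on the keeper's vertical pivot axis at the top of the arm, 67 mm above the bench: base x 25, y -88 mm. The pivot's boss and screw end 76 mm above the bench.
- loupe: Bystander: black stand magnifier, 42 mm diameter, 30 mm high, loose; origin under its centre.
- canister: Bystander: black screw canister, 40 mm diameter, 60 mm high, loose; origin under its centre.
- reagent: Bystander: brown reagent bottle, 42 mm diameter, 113 mm high, loose; origin under its centre.

How it is judged:
By the outcome, as a careful person would: the job done as asked, in the order asked, and still so for the second after the job is handed in, with the robot touching nothing.
It also fails if it takes over 51 s, if anything falls off the work surface, if the arm or the gripper's body presses on something with over 40 N, if the wrist force passes 120 N, or if a joint passes its speed limit or range.

ROBOT

A 7-joint arm with a two-finger parallel gripper is mounted at the origin on a cart in front of the work surface, level with it; the furniture and walls round the work are solid. World frame = base frame: x ahead of the robot, y to its left, z up, the work surface at z = 0. Lengths are in m, angles in degrees, forces in N, time in s.
With the tool pointing down it reaches from about 0.425 to 0.95 m from the base axis. Payload 4.7 kg.
Tool frame: the origin (TCP) lies midway between the tips of the shut fingers; the grasp point (between the pads) lies 19 mm behind it; z points along the fingers, y is the line along which they close (so a half turn about z gives the same grasp; the last joint's range is limited). The gripper opens to 85 mm and grips with 20 to 120 N. Pads are 22 mm wide; open, the fingers measure 114 mm over their backs; the gripper's body (76 mm by 85 mm) begins 54 mm behind the grasp point. The pads swing forward as they close: fully open they stand 13 mm farther back than shut.
Start: joints at [-71.385, 26.849, -2.785, 87.806, 1.381, 65.374, -4.715], TCP at [0.234, 0.633, 0.231] pointing down, gripper open.
Joint ranges: [-148.3, 148.3], [-19.14, 114.17], [-79.39, 73.82], [5.75, 140.21], [-59.74, 239.74], [12.07, 113.84], [-152.46, 152.46]. Speed limits (degrees/s): [147.25, 147.25, 180, 180, 180, 180, 180].

INTERFACE

Orientations are given as a 3x3 rotation matrix whose columns are the frame's x, y, z axes.
In Python, from cell import bot gives the robot as it stands.
- The arm moves only by the tool run_rows, called by a JSON object that holds its "api" and its "payload". Schema: {"type":"object","properties":{"segments":{"type":"array","items":{"type":"object","properties":{"aperture":{"type":"number"},"pos":{"type":"array","items":{"type":"number"},"minItems":3,"maxItems":3},"yaw":{"type":"number"}},"additionalProperties":false,"required":["aperture"]},"minItems":1,"maxItems":12},"only":{"type":"string"},"quiet":{"type":"boolean"},"lines":{"type":"string"}},"required":["segments"],"additionalProperties":false}. segments is a list of rows, 1 to 12 of them, each an object with the fields aperture (the finger opening in m), pos (a list: dx, dy, dz in m), yaw (a turn about the tool's z in degrees); a field left out counts as zero (the opening has to be given); each row shifts and turns the commanded pose from where the row before left it, along the tool's axes as they then stand; what a row does not reach is not made up. A row lasts 1/10 s, in which the tool goes at most 0.05 m and 8.59 degrees, less where a joint would pass 70% of its speed; a pose out of reach is approached as far as the arm can. The fingers move at their own pace and stop on an object; the grip force is fixed at half the most. Time passes only in rows, so rows that do not move let the fingers close. The tool returns the time, the measured TCP pose, the force, the opening and the grip force at its end. only (a regular expression) keeps the lines of the reply that match it, lines (a string "A,B") keeps lines A to B, and quiet returns only ok. Input that does not fit is refused with a message, and nothing moves.
- bot.get_state(): the state, without advancing time (a new reading comes with each control period).
- bot.snapshot(name): name is "scene" or "top" or "wrist"; returns a dict with "image" (400x640x3 uint8, red, green, blue), "intrinsics" (3x3 intrinsics, pixels), "eye" and "attitude" of the camera in the world; the wrist camera has in their place "mount" (4x4, takes a point from camera to tool coordinates, whose origin is the TCP and whose axes are the flange's). Camera axes: x right, y down, z forward; pixel columns grow to the right and rows downward; lengths in m; the calibration is good to about 2 mm. A picture is of the moment at which its call begins: read the wrist's pose just before it. There is no depth.
- bot.finish_job(): hands the job in; it is judged then, once.
The state is a dict: "time": time; "q": joint angles; "joint_velocities": joint speeds; "tau": joint torques, N m; "tcp_pos": TCP position; "tcp_rot": TCP orientation; "ft_force": force on the tool from outside, world axes, zero at the start; "torque": the same for the moment, N m; "grip_width": finger opening in m; "gripper_force": force on a finger pad.
Only numpy, scipy, OpenCV 4.12 (cv2) and the standard library are available. Lean on these libraries where they do the work, as an engineer would, in place of code of your own. Each camera call takes 0.05 s, during which the arm holds its last target. There are 200 camera calls.

## Working session

There is one attempt and no reset: what is moved stays moved. The work goes in short steps, Python scripts to look and compute and a tool call to move; the robot and the scene stay as the last step left them, time stands still between calls to the robot, and variables do not carry over. Pictures are saved under pics/ and viewed, at most 10 in all, crops included, and the job is handed in when it is done.

```bash
ls; mkdir -p pics
```

Run:
```python
from cell import bot
import cv2,numpy as np
s=bot.get_state();print(s)
for n in("top","scene"):
    r=bot.snapshot(n);cv2.imwrite(f"pics/{n}0.png",r["image"][:,:,::-1]);np.savez(f"pics/{n}0.npz",**r)
    print(n,r["intrinsics"],r["eye"],r["attitude"])
```

```text
cell.py
pics
{'time': 0.0, 'q': array([-71.38600772,  26.89785821,  -2.78576252,  87.87351509,
         1.38053795,  65.37474939,  -4.71614164]), 'joint_velocities': array([ 0.0224015 ,  0.01748136,  0.00197041,  0.06801293, -0.01749349,
       -0.0139249 ,  0.11115298]), 'tau': array([-8.61516237e-04, -5.10328817e+01, -4.68965492e-02, -2.37710273e+01,
        1.07150653e-02,  7.66144018e-03, -3.73236716e-06]), 'tcp_pos': array([0.23362066, 0.63266191, 0.23025654]), 'tcp_rot': array([[-9.38085323e-01,  3.46403712e-01, -6.27894558e-04],
       [ 3.46404277e-01,  9.38083477e-01, -1.86182398e-03],
       [-5.59252273e-05, -1.96405511e-03, -9.99998070e-01]]), 'ft_force': array([ 0.09669196,  0.37911645, -0.84104317]), 'torque': array([-0.02763764,  0.01210026, -0.04111101]), 'gripper_force': 0.0, 'grip_width': 0.0853674993796059}
top [[407.78196588   0.         327.08294548]
 [  0.         407.78196588 194.96141348]
 [  0.           0.           1.        ]] [0.34618505 0.04997935 1.19619708] [[-0.02013752 -0.9877975   0.15443635]
 [-0.99964902  0.01723338 -0.02012065]
 [ 0.01721367 -0.15478733 -0.98779784]]
scene [[453.87556964   0.         320.78933938]
 [  0.         453.87556964 200.24773792]
 [  0.           0.           1.        ]] [-0.18224469 -0.62911741  0.92976951] [[ 0.6627258  -0.50309747  0.55469581]
 [-0.74866568 -0.42814693  0.50615206]
 [-0.01715251 -0.75072174 -0.66039583]]
```

View pics/top0.png

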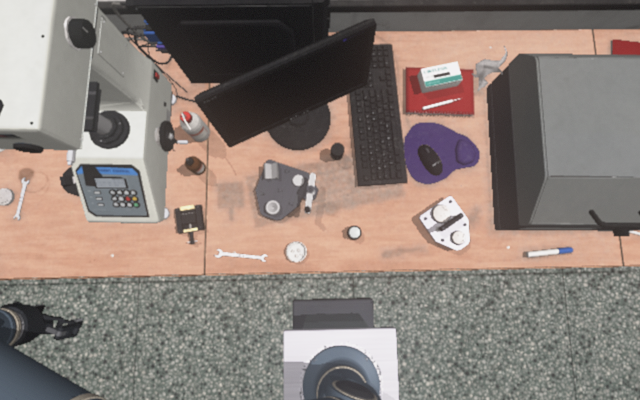

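View pics/scene0.png

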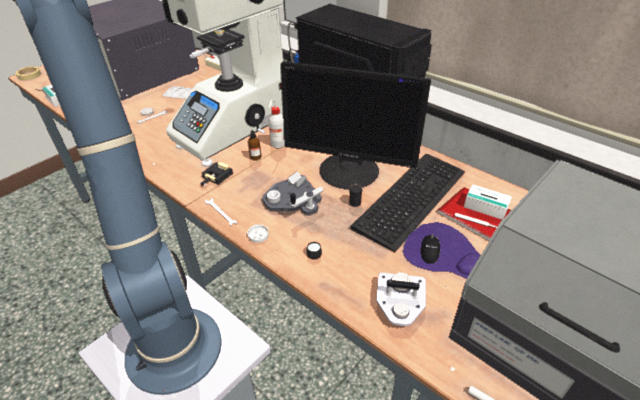

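The top view shows the carrier near (445,222) with its bar at about (446,222), and the base near (285,190) with the keeper at about (308,190). The canister (337,151) and loupe (354,232) stand between them. I'll enlarge both objects to measure them.

Run:
```python
import cv2,numpy as np
t=cv2.imread("pics/top0.png")
a=cv2.resize(t[185:260,405:485],None,fx=5,fy=5,interpolation=cv2.INTER_CUBIC)
b=cv2.resize(t[150:225,245:325],None,fx=5,fy=5,interpolation=cv2.INTER_CUBIC)
cv2.imwrite("pics/crop.png",np.hstack([b,a]))
```

```text
(no output)
```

View pics/crop.png

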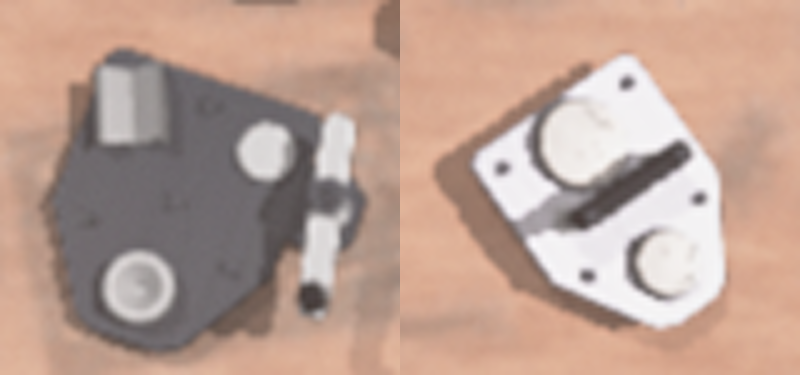

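The crop shows the base's cone at about (273,207), its V block at (271,171), its flat pad at (298,180), the keeper knob at (307.5,209.5) and the pivot at (311,189). On the carrier, the small block is at (458,237), the big block at (440,213), and the bar ends are at (462,215) and (441,228). Next I'll fit the planar poses.

Create h.py:
```python
import numpy as np
from scipy.optimize import least_squares
def cam_fixed(r): return np.asarray(r["intrinsics"]),np.asarray(r["attitude"]),np.asarray(r["eye"])
def cam_wrist(r,pos,rot):
    T=np.eye(4);T[:3,:3]=rot;T[:3,3]=pos;M=T@np.asarray(r["mount"]);return np.asarray(r["intrinsics"]),M[:3,:3],M[:3,3]
def proj(c,P):
    K,R,e=c;p=(np.asarray(P)-e)@R@K.T;return p[...,:2]/p[...,2:]
def ray(c,uv,z):
    K,R,e=c;d=R@np.linalg.solve(K,[*uv,1]);return e+d*(z-e[2])/d[2]
def place(p,P):
    c,s=np.cos(p[2]),np.sin(p[2]);P=np.asarray(P);return np.stack([p[0]+c*P[:,0]-s*P[:,1],p[1]+s*P[:,0]+c*P[:,1],P[:,2]],1)
def fit(views,p0):  # views: list of (cam, pts Nx3, uv Nx2)
    f=lambda p:np.concatenate([(proj(c,place(p,P))-uv).ravel() for c,P,uv in views])
    s=least_squares(f,p0,loss="soft_l1");return s.x,f(s.x).reshape(-1,2)
CAR={"small":(-.044,0,.044),"big":(.0385,0,.044),"bar+":(.006,.039,.076),"bar-":(.006,-.039,.076)}
BASE={"cone":(-.055,0,.036),"vee":(.045,.042,.036),"flat":(.045,-.042,.0247),"pivot":(.025,-.088,.076)}
```

Run:
```python
from h import *
c=cam_fixed(np.load("pics/top0.npz"))
f=lambda o,d,off,org:np.array([[(x-off)/5+org[0]-.4,y/5+org[1]-.4] for x,y in d])
uvc=f(0,[(667,263),(577,144),(582,217),(685,152)],400,(405,185))
uvb=f(0,[(139,287),(132,104),(265,152),(330,195)],0,(245,150))
for n,D,uv,ks in(("car",CAR,uvc,0),("base",BASE,uvb,0)):
    best=min((fit([(c,np.array(list(D.values())),uv)],[.5,0,a]) for a in(0,1.5,3,4.5)),key=lambda r:abs(r[1]).sum())
    P,e=best;print(n,P[:2],np.degrees(P[2]),e.round(2).tolist())
    P0=list(P)
print("knob",ray(c,(313/5+245-.4,297/5+150-.4),.101),"piv",ray(c,(330/5+244.6,195/5+149.6),.076))
print("loupe",ray(c,(354,231),.03),"can",ray(c,(337,150),.06),"reag",ray(c,(193,163),.1))
```

```text
car [ 0.43558999 -0.31727676] 392.9457510473726 [[-0.13, 0.08], [0.57, -0.17], [-1.36, 1.54], [0.51, -1.2]]
base [0.54669488 0.16452603] -19.957615560962807 [[0.06, 0.16], [-0.37, -0.27], [0.57, 0.13], [-0.2, -0.03]]
knob [0.47996192 0.08216899 0.101     ] piv [0.54005679 0.07271923 0.076     ]
loupe [ 0.42290447 -0.04862733  0.03      ] can [ 0.65398315 -0.00427326  0.06      ] reag [0.6125809  0.39316568 0.1       ]
```

Add to h.py:
```python
def delta(tx,ty,tz,yaw=None):
    from cell import bot
    s=bot.get_state();R=s["tcp_rot"];d=R.T@(np.array([tx,ty,tz])-s["tcp_pos"])
    y=np.degrees(np.arctan2(R[1,1],R[0,1]));print("tool delta",d.round(4),"len",np.linalg.norm(d).round(4),"yaw",y.round(2),
     "turn",None if yaw is None else (-(yaw-y)+180)%360-180)
```

Run:
```python
from h import *
from cell import bot
r=bot.snapshot("wrist");print(r["mount"],r["intrinsics"])
delta(.50,.13,.25,-20)
```

```text
[[ 8.41673167e-04 -9.56525013e-01 -2.91649089e-01  7.60055850e-02]
 [ 9.99999605e-01  8.88725209e-04 -2.88533672e-05  2.36228664e-04]
 [ 2.86794865e-04 -2.91648950e-01  9.56525383e-01 -1.43664461e-01]
 [ 0.00000000e+00  0.00000000e+00  0.00000000e+00  1.00000000e+00]] [[286.01096487   0.         324.61461409]
 [  0.         286.01096487 200.16801448]
 [  0.           0.           1.        ]]
tool delta [-0.424  -0.3794 -0.0189] len 0.5693 yaw 69.73 turn 89.73024382524636
```

{"api": "run_rows", "payload": {"segments": [{"aperture": 0.085, "pos": [-0.0353, -0.0316, 0.003]}, {"aperture": 0.085, "pos": [-0.0353, -0.0316, 0.003]}, {"aperture": 0.085, "pos": [-0.0353, -0.0316, 0.003]}, {"aperture": 0.085, "pos": [-0.0353, -0.0316, 0.003]}, {"aperture": 0.085, "pos": [-0.0353, -0.0316, 0.003]}, {"aperture": 0.085, "pos": [-0.0353, -0.0316, 0.003]}, {"aperture": 0.085, "pos": [-0.0353, -0.0316, 0.003]}, {"aperture": 0.085, "pos": [-0.0353, -0.0316, 0.003]}, {"aperture": 0.085, "pos": [-0.0353, -0.0316, 0.003]}, {"aperture": 0.085, "pos": [-0.0353, -0.0316, 0.003]}, {"aperture": 0.085, "pos": [-0.0353, -0.0316, 0.003]}, {"aperture": 0.085, "pos": [-0.0353, -0.0316, 0.003]}]}}

```text
time: 1.35
tcp_pos: [0.5002, 0.129, 0.1952]
tcp_rot: [[-0.938, 0.346, 0.0], [0.346, 0.938, 0.0], [0.0, 0.0, -1.0]]
ft_force: [1.0, 0.2, -0.4]
grip_width: 0.0851
gripper_force: 0.0
```

{"api": "run_rows", "payload": {"segments": [{"aperture": 0.085}, {"aperture": 0.085}, {"aperture": 0.085}]}}

```text
time: 1.65
tcp_pos: [0.4992, 0.132, 0.1951]
tcp_rot: [[-0.939, 0.345, -0.001], [0.345, 0.939, 0.001], [0.001, 0.0, -1.0]]
ft_force: [-0.1, 0.7, 1.0]
grip_width: 0.085
gripper_force: 0.0
```

Run:
```python
from h import *
import cv2
from cell import bot
s=bot.get_state();r=bot.snapshot("wrist")
np.savez("pics/wb.npz",**r,pos=s["tcp_pos"],rot=s["tcp_rot"])
c=cam_wrist(r,s["tcp_pos"],s["tcp_rot"])
uv=proj(c,place([.5467,.1645,np.radians(-20)],list(BASE.values())));print(uv.round(1).tolist())
x,y=uv.mean(0).astype(int);x0,y0=max(0,x-100),max(0,y-90);print(x0,y0)
cv2.imwrite("pics/wb.png",cv2.resize(r["image"][y0:y0+190,x0:x0+200,::-1],None,fx=3,fy=3,interpolation=cv2.INTER_CUBIC))
```

```text
[[368.1, 166.3], [400.4, 250.9], [328.5, 246.8], [283.9, 251.5]]
245 138
```

View pics/wb.png

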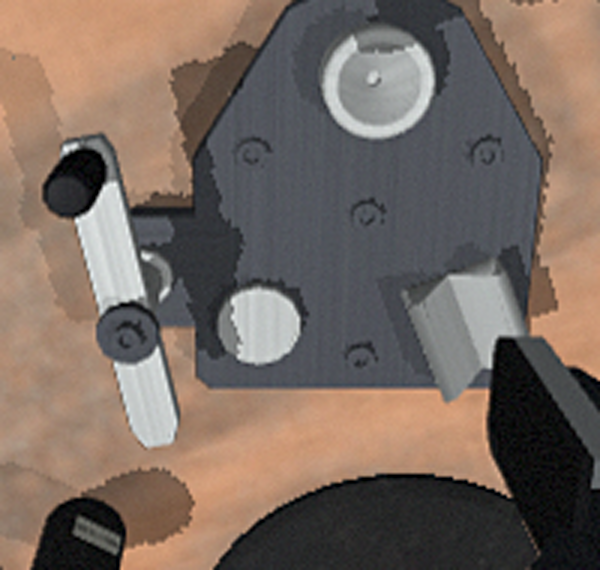

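The crop puts the cone at (378,82), the flat pad at (260,325), the pivot boss at (127,333) and the knob top at (72,192). These lie about 3 px from the top-view prediction. I'll turn the tool to the placing yaw and look again, so a camera offset cancels.

{"api": "run_rows", "payload": {"segments": [{"aperture": 0.085, "yaw": 8.15}, {"aperture": 0.085, "yaw": 8.15}, {"aperture": 0.085, "yaw": 8.15}, {"aperture": 0.085, "yaw": 8.15}, {"aperture": 0.085, "yaw": 8.15}, {"aperture": 0.085, "yaw": 8.15}, {"aperture": 0.085, "yaw": 8.15}, {"aperture": 0.085, "yaw": 8.15}, {"aperture": 0.085, "yaw": 8.15}, {"aperture": 0.085, "yaw": 8.15}, {"aperture": 0.085, "yaw": 8.15}, {"aperture": 0.085}]}}

```text
time: 2.9
tcp_pos: [0.4992, 0.1325, 0.1952]
tcp_rot: [[0.337, 0.941, -0.0], [0.941, -0.337, 0.0], [0.0, -0.0, -1.0]]
ft_force: [0.0, 0.8, -0.2]
grip_width: 0.0851
gripper_force: 0.0
```

{"api": "run_rows", "payload": {"segments": [{"aperture": 0.085}, {"aperture": 0.085}]}}

```text
time: 3.1
tcp_pos: [0.4996, 0.1314, 0.1953]
tcp_rot: [[0.338, 0.941, -0.0], [0.941, -0.338, 0.0], [0.0, -0.0, -1.0]]
ft_force: [0.9, 0.3, 0.3]
grip_width: 0.085
gripper_force: 0.0
```

Run:
```python
from h import *
import cv2
from cell import bot
s=bot.get_state();r=bot.snapshot("wrist");print(s["q"].round(1))
np.savez("pics/wb2.npz",**r,pos=s["tcp_pos"],rot=s["tcp_rot"])
c=cam_wrist(r,s["tcp_pos"],s["tcp_rot"])
uv=proj(c,place([.5467,.1645,np.radians(-20)],list(BASE.values())));print(uv.round(1).tolist())
x,y=uv.mean(0).astype(int);x0,y0=max(0,x-100),max(0,y-90);print(x0,y0)
cv2.imwrite("pics/wb2.png",cv2.resize(r["image"][y0:y0+190,x0:x0+200,::-1],None,fx=3,fy=3,interpolation=cv2.INTER_CUBIC))
```

```text
[-41.1  14.9  26.  112.8  -8.   54.1 -30.9]
[[305.3, 140.3], [404.8, 98.1], [395.6, 178.0], [384.1, 234.2]]
272 72
```

View pics/wb2.png

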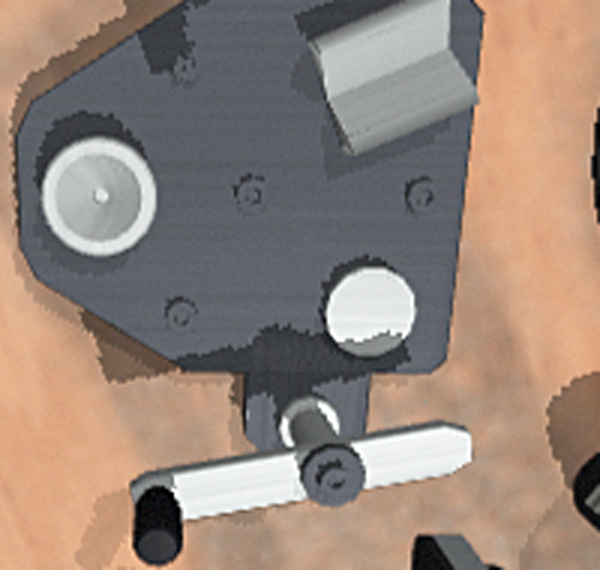

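The crop shows the cone at (99,196), the flat pad at (370,310), the boss at (331,474) and the knob top at (157,544). I'll fit jointly, allowing a wrist-camera offset.

Create fb.py:
```python
from h import *
k=["cone","flat","pivot"];P=np.array([BASE[i] for i in k])
def L(f): 
    r=np.load(f);return r
ct=cam_fixed(L("pics/top0.npz"));ut=np.array([(139,287),(265,152),(330,195)])/5+[244.6,149.6]
def uvw(a,o): return np.array(a)/3+np.array(o)-.33
W=[(L("pics/wb.npz"),uvw([(378,82),(260,325),(127,333),(72,192)],(245,138))),(L("pics/wb2.npz"),uvw([(99,196),(370,310),(331,474),(157,544)],(272,72)))]
def cw(r,o): return cam_wrist(r,r["pos"]+r["rot"]@np.array([o[0],o[1],0]),r["rot"])
def knob(p,th):
    b=np.array([.025,-.088,.101])+.06*np.array([-np.sin(th),-np.cos(th),0]);return place(p[:3],[b])
def f(p):
    e=[((proj(ct,place(p[:3],P))-ut)*.5).ravel()]
    for r,uv in W:
        c=cw(r,p[3:5]);e.append((proj(c,place(p[:3],P))-uv[:3]).ravel());e.append((proj(c,knob(p,p[5]))-uv[3]).ravel())
    e.append(np.array(p[3:5])/.002);return np.concatenate(e)
s=least_squares(f,[.5467,.1645,-.35,0,0,1.4]);p=s.x
if __name__=="__main__":
    print("base",p[:2],np.degrees(p[2]),"camoff",p[3:5],"keeper",p[5]);print(s.fun.round(1).tolist())
    print("knob now",knob(p,p[5]),"home",knob(p,0),"bar seat",place(p,[(.006,0,.068+.0247)]))
    delta(.44,-.20,.20,33)
```

```bash
python3 fb.py
```

```text
base [0.54661839 0.16783781] -20.15645880645838 camoff [-0.00047387 -0.00021014] keeper 1.3833673273261906
[-0.6, 0.1, -0.3, 0.1, -0.7, 0.1, 0.8, -0.3, -0.2, -0.6, 0.0, 1.1, -0.6, -0.1, -0.4, -0.4, -0.2, -0.1, 1.1, 1.3, -0.4, -0.6, -0.2, -0.1]
knob now [[0.48057247 0.08643044 0.101     ]] home [[0.5190887  0.02028742 0.101     ]] bar seat [[0.55225092 0.1657703  0.0927    ]]
tool delta [-0.3318  0.0559 -0.0048] len 0.3365 yaw -19.78 turn -52.78397434053761
```

{"api": "run_rows", "payload": {"segments": [{"aperture": 0.085, "pos": [-0.0422, 0.0098, 0]}, {"aperture": 0.085, "pos": [-0.0422, 0.0098, 0]}, {"aperture": 0.085, "pos": [-0.0422, 0.0098, 0]}, {"aperture": 0.085, "pos": [-0.0422, 0.0098, 0]}, {"aperture": 0.085, "pos": [-0.0422, 0.0098, 0]}, {"aperture": 0.085, "pos": [-0.0422, 0.0098, 0]}, {"aperture": 0.085, "pos": [-0.0422, 0.0098, 0]}, {"aperture": 0.085, "pos": [-0.0422, 0.0098, 0]}, {"aperture": 0.085, "pos": [-0.0422, 0.0098, 0]}, {"aperture": 0.085, "pos": [-0.0422, 0.0098, 0]}]}}

```text
time: 4.15
tcp_pos: [0.4479, -0.301, 0.1954]
tcp_rot: [[0.339, 0.941, 0.001], [0.941, -0.339, 0.0], [0.001, 0.0, -1.0]]
ft_force: [0.1, 0.5, 0.6]
grip_width: 0.0849
gripper_force: 0.0
```

{"api": "run_rows", "payload": {"segments": [{"aperture": 0.085, "yaw": -7.54}, {"aperture": 0.085, "yaw": -7.54}, {"aperture": 0.085, "yaw": -7.54}, {"aperture": 0.085, "yaw": -7.54}, {"aperture": 0.085, "yaw": -7.54}, {"aperture": 0.085, "yaw": -7.54}, {"aperture": 0.085, "yaw": -7.54}, {"aperture": 0.085}, {"aperture": 0.085}, {"aperture": 0.085}]}}

```text
time: 5.15
tcp_pos: [0.4481, -0.2994, 0.1953]
tcp_rot: [[-0.541, 0.841, -0.0], [0.841, 0.541, 0.0], [0.0, 0.0, -1.0]]
ft_force: [0.3, -0.5, -0.1]
grip_width: 0.0854
gripper_force: 0.0
```

Run:
```python
from h import *
import cv2
from cell import bot
s=bot.get_state();r=bot.snapshot("wrist");print(s["q"].round(1))
np.savez("pics/wc.npz",**r,pos=s["tcp_pos"],rot=s["tcp_rot"])
c=cam_wrist(r,s["tcp_pos"],s["tcp_rot"])
uv=proj(c,place([.4356,-.3150,np.radians(32.9)],list(CAR.values())));print(uv.round(1).tolist())
x,y=uv.mean(0).astype(int);x0,y0=max(0,x-100),max(0,y-90);print(x0,y0)
cv2.imwrite("pics/wc.png",cv2.resize(r["image"][y0:y0+190,x0:x0+200,::-1],None,fx=3,fy=3,interpolation=cv2.INTER_CUBIC))
```

```text
[  7.8  17.1  26.5 110.   -9.2  54.9  71.3]
[[266.6, 193.2], [343.6, 193.1], [311.4, 161.7], [312.5, 239.2]]
208 106
```

View pics/wc.png

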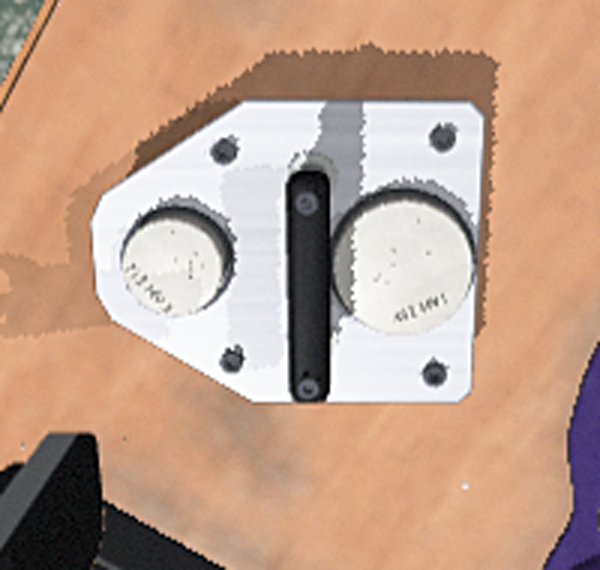

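The crop shows the small block at (173,264), the big block at (404.5,263), the bar screws at (307,203) and (309,388), and the bar ends at (308,173) and (309,401).

Create fc.py:
```python
from fb import *
Pc=np.array([CAR["small"],CAR["big"],(.006,.031,.076),(.006,-.031,.076),CAR["bar+"],CAR["bar-"]])
r=np.load("pics/wc.npz");c=cw(r,p[3:5])
uv=uvw([(173,264),(404.5,263),(307,203),(309,388),(308,171),(309,401)],(208,106))
pc,e=fit([(c,Pc,uv)],[.4356,-.315,.57])
if __name__=="__main__":
    print(pc[:2],np.degrees(pc[2]),e.round(1).tolist())
    b=place(pc,[(.006,0,.07)])[0];print("bar",b,"TCP goal z .051");delta(b[0],b[1],.051,np.degrees(pc[2]))
```

```bash
python3 fc.py
```

```text
[ 0.43507982 -0.31723187] 32.484430610534424 [[-0.1, 0.2], [-0.2, 1.0], [0.2, -1.8], [0.1, -2.1], [-0.2, 0.3], [0.2, 0.9]]
bar [ 0.44014104 -0.31400945  0.07      ] TCP goal z .051
tool delta [-0.008  -0.0147  0.1442] len 0.1452 yaw 32.79 turn 0.30817307553246565
```

{"api": "run_rows", "payload": {"segments": [{"aperture": 0.06, "pos": [-0.008, -0.0147, 0], "yaw": 0.3}, {"aperture": 0.06, "pos": [0, 0, 0.03]}, {"aperture": 0.06, "pos": [0, 0, 0.03]}, {"aperture": 0.06, "pos": [0, 0, 0.03]}, {"aperture": 0.06, "pos": [0, 0, 0.02]}, {"aperture": 0.06, "pos": [0, 0, 0.02]}, {"aperture": 0.06, "pos": [0, 0, 0.014]}, {"aperture": 0.06}, {"aperture": 0.06}]}}

```text
time: 6.1
tcp_pos: [0.4401, -0.3149, 0.0516]
tcp_rot: [[-0.537, 0.843, 0.0], [0.843, 0.537, -0.001], [-0.001, -0.0, -1.0]]
ft_force: [-0.4, -0.4, 0.3]
grip_width: 0.06
gripper_force: 0.0
```

```bash
python3 fc.py | tail -1
```

```text
tool delta [0.0007 0.0005 0.0006] len 0.001 yaw 32.51 turn 0.027174803709783646
```

{"api": "run_rows", "payload": {"segments": [{"aperture": 0}, {"aperture": 0}, {"aperture": 0}, {"aperture": 0}, {"aperture": 0}, {"aperture": 0}, {"aperture": 0}, {"aperture": 0}]}}

```text
time: 6.9
tcp_pos: [0.4403, -0.3145, 0.0521]
tcp_rot: [[-0.538, 0.843, 0.001], [0.843, 0.538, -0.0], [-0.001, 0.0, -1.0]]
ft_force: [-1.1, 0.5, 5.6]
grip_width: 0.013
gripper_force: 60.5
```

{"api": "run_rows", "payload": {"segments": [{"aperture": 0, "pos": [0, 0, -0.01]}, {"aperture": 0, "pos": [0, 0, -0.01]}, {"aperture": 0, "pos": [0, 0, -0.03]}, {"aperture": 0, "pos": [0, 0, -0.03]}, {"aperture": 0, "pos": [0, 0, -0.03]}, {"aperture": 0}, {"aperture": 0}, {"aperture": 0}, {"aperture": 0}]}}

```text
time: 7.8
tcp_pos: [0.439, -0.3132, 0.1594]
tcp_rot: [[-0.538, 0.843, -0.004], [0.843, 0.538, 0.002], [0.003, -0.002, -1.0]]
ft_force: [0.6, 0.2, -7.6]
grip_width: 0.0128
gripper_force: 59.5
```

Run:
```python
from h import *
import cv2
from cell import bot
s=bot.get_state();r=bot.snapshot("wrist");print(s["q"].round(1),s["tcp_pos"],s["torque"])
np.savez("pics/wh.npz",**r,pos=s["tcp_pos"],rot=s["tcp_rot"])
cv2.imwrite("pics/wh.png",r["image"][:,:,::-1])
```

```text
[  9.9  19.9  26.5 111.9 -11.2  50.9  74.7] [ 0.43902502 -0.31319702  0.15938687] [-0.00131377  0.02883293  0.04150976]
```

View pics/wh.png

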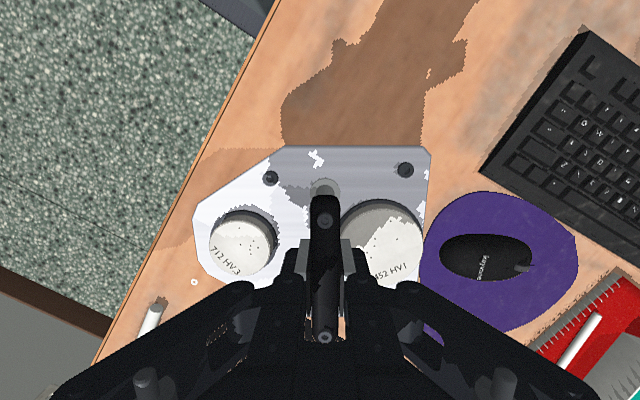

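The carrier hangs level. The plate's far edge is at v≈146 (u 290 to 420), its right edge at u≈430.5, its nose edge at u≈193, and the bar screws are at (325,220) and (325,337). I'll work out the carrier's offset in the hand and the path to the seat.

Create fh.py:
```python
from fb import *
r=np.load("pics/wh.npz");c=cw(r,p[3:5]);zc=r["pos"][2]-.0521
def g(q):
    Q=lambda *a:proj(c,place(q,[(a[0],a[1],a[2]+zc)]))[0]
    return np.array([Q(.067,.03,.032)[0]-430.5,Q(-.076,0,.032)[0]-193,Q(.05,.058,.032)[1]-146,Q(-.02,.058,.032)[1]-146,*(Q(.006,.031,.076)-[325,220]),*(Q(.006,-.031,.076)-[325,337])])
s=least_squares(g,[.435,-.317,.57],loss="soft_l1");q=s.x
R=r["rot"];t=R.T@np.array([q[0]-r["pos"][0],q[1]-r["pos"][1],0]);yawt=np.degrees(np.arctan2(R[1,1],R[0,1]))
dy=np.degrees(q[2])-yawt
if __name__=="__main__":
    print("res",g(q).round(1),"carrier in tool",t[:2],"expect",[0,-.006],"dyaw",dy)
    yg=np.degrees(p[2])-dy;a=np.radians(yg);X=np.array([-np.sin(a),np.cos(a)]);Y=np.array([np.cos(a),np.sin(a)])
    G=p[:2]-t[0]*X-t[1]*Y;print("goal TCP",G,"yaw",yg,"seated z",.0521+.0247)
    delta(*G,.16,yg)
```

```bash
python3 fh.py
```

```text
res [-2.7  1.2  1.3  1.   0.2 -0.9 -0.1 -3.8] carrier in tool [-0.00111413 -0.00664618] expect [0, -0.006] dyaw -0.06488567041341042
goal TCP [0.55324284 0.16660103] yaw -20.09157313604497 seated z 0.07680000000000001
tool delta [0.3433 0.3544 0.    ] len 0.4934 yaw 32.56 turn 52.64917091751303
```

{"api": "run_rows", "payload": {"segments": [{"aperture": 0, "pos": [0.0143, 0.0148, -0.01]}, {"aperture": 0, "pos": [0.0143, 0.0148, -0.01]}, {"aperture": 0, "pos": [0.0286, 0.0295, -0.005]}, {"aperture": 0, "pos": [0.0286, 0.0295, 0]}, {"aperture": 0, "pos": [0.0286, 0.0295, 0]}, {"aperture": 0, "pos": [0.0286, 0.0295, 0]}, {"aperture": 0, "pos": [0.0286, 0.0295, 0]}, {"aperture": 0, "pos": [0.0286, 0.0295, 0]}, {"aperture": 0, "pos": [0.0286, 0.0295, 0]}, {"aperture": 0, "pos": [0.0286, 0.0295, 0]}, {"aperture": 0, "pos": [0.0286, 0.0295, 0]}, {"aperture": 0, "pos": [0.0286, 0.0295, 0]}]}}

```text
time: 9.05
tcp_pos: [0.5441, 0.1271, 0.1852]
tcp_rot: [[-0.538, 0.843, -0.002], [0.843, 0.538, -0.001], [0.0, -0.002, -1.0]]
ft_force: [0.5, -0.3, -6.2]
grip_width: 0.0129
gripper_force: 59.5
```

{"api": "run_rows", "payload": {"segments": [{"aperture": 0, "pos": [0.0143, 0.0148, 0]}, {"aperture": 0, "pos": [0.0143, 0.0148, 0]}, {"aperture": 0, "yaw": 4}, {"aperture": 0, "yaw": 8}, {"aperture": 0, "yaw": 8}, {"aperture": 0, "yaw": 8}, {"aperture": 0, "yaw": 8}, {"aperture": 0, "yaw": 8}, {"aperture": 0, "yaw": 5}, {"aperture": 0, "yaw": 3.6}, {"aperture": 0}, {"aperture": 0}]}}

```text
time: 10.25
tcp_pos: [0.5538, 0.1653, 0.1858]
tcp_rot: [[0.342, 0.94, -0.001], [0.94, -0.342, -0.001], [-0.001, -0.001, -1.0]]
ft_force: [0.7, 0.6, -7.3]
grip_width: 0.0131
gripper_force: 59.6
```

{"api": "run_rows", "payload": {"segments": [{"aperture": 0}, {"aperture": 0}]}}

```text
time: 10.45
tcp_pos: [0.554, 0.1657, 0.1862]
tcp_rot: [[0.342, 0.94, -0.0], [0.94, -0.342, 0.0], [-0.0, -0.0, -1.0]]
ft_force: [0.2, 0.4, -6.1]
grip_width: 0.0127
gripper_force: 59.6
```

```bash
python3 fh.py|tail -2
```

```text
goal TCP [0.55324284 0.16660103] yaw -20.09157313604497 seated z 0.07680000000000001
tool delta [ 0.0006 -0.001   0.0262] len 0.0262 yaw -20.02 turn 0.0687089979589075
```

{"api": "run_rows", "payload": {"segments": [{"aperture": 0, "pos": [0.0006, -0.001, 0.01]}, {"aperture": 0, "pos": [0, 0, 0.025]}, {"aperture": 0, "pos": [0, 0, 0.025]}, {"aperture": 0, "pos": [0, 0, 0.02]}, {"aperture": 0, "pos": [0, 0, 0.01]}, {"aperture": 0, "pos": [0, 0, 0.003]}, {"aperture": 0}, {"aperture": 0}, {"aperture": 0}]}}

```text
time: 11.35
tcp_pos: [0.5541, 0.1669, 0.0944]
tcp_rot: [[0.343, 0.939, 0.002], [0.939, -0.343, 0.001], [0.002, 0.002, -1.0]]
ft_force: [0.2, 0.1, -6.3]
grip_width: 0.0131
gripper_force: 59.5
```

```bash
python3 fh.py|tail -1
```

Run:
```python
from cell import bot
import cv2
a=bot.snapshot("wrist")["image"][80:380,150:550];b=cv2.resize(bot.snapshot("scene")["image"][150:235,235:348],(400,300),interpolation=cv2.INTER_CUBIC)
cv2.imwrite("pics/hov.png",cv2.hconcat([a,b])[:,:,::-1])
```

```text
tool delta [-0.0005 -0.0006 -0.0656] len 0.0656 yaw -20.04 turn 0.05170497147673814
```

View pics/hov.png

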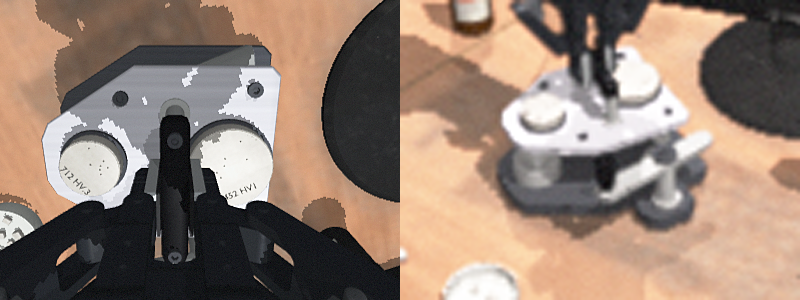

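The carrier hovers about 18 mm above its seated height, nose over nose and level. The base's edge shows parallel behind the plate. I'll lower it slowly.

{"api": "run_rows", "payload": {"segments": [{"aperture": 0, "pos": [-0.0005, -0.0006, 0.004]}, {"aperture": 0, "pos": [0, 0, 0.004]}, {"aperture": 0, "pos": [0, 0, 0.003]}, {"aperture": 0, "pos": [0, 0, 0.002]}, {"aperture": 0, "pos": [0, 0, 0.001]}, {"aperture": 0}, {"aperture": 0}]}}

```text
time: 12.15
tcp_pos: [0.5526, 0.1665, 0.0793]
tcp_rot: [[0.343, 0.939, 0.0], [0.939, -0.343, 0.0], [0.0, 0.0, -1.0]]
ft_force: [0.9, -0.2, -6.9]
grip_width: 0.0127
gripper_force: 59.7
```

{"api": "run_rows", "payload": {"segments": [{"aperture": 0, "pos": [0, 0, 0.001]}, {"aperture": 0}, {"aperture": 0}]}}

```text
time: 12.45
tcp_pos: [0.5529, 0.1665, 0.0785]
tcp_rot: [[0.343, 0.939, 0.001], [0.939, -0.343, 0.0], [0.001, 0.001, -1.0]]
ft_force: [1.2, -0.5, -5.5]
grip_width: 0.0126
gripper_force: 59.7
```

{"api": "run_rows", "payload": {"segments": [{"aperture": 0, "pos": [0, 0, 0.001]}, {"aperture": 0}, {"aperture": 0}]}}

```text
time: 12.75
tcp_pos: [0.5535, 0.1664, 0.0778]
tcp_rot: [[0.343, 0.939, 0.002], [0.939, -0.343, 0.0], [0.001, 0.002, -1.0]]
ft_force: [2.0, -1.1, -3.8]
grip_width: 0.0128
gripper_force: 60.0
```

{"api": "run_rows", "payload": {"segments": [{"aperture": 0, "pos": [0, 0, 0.001]}, {"aperture": 0}, {"aperture": 0}]}}

```text
time: 13.05
tcp_pos: [0.554, 0.1662, 0.0771]
tcp_rot: [[0.343, 0.939, 0.003], [0.939, -0.343, 0.0], [0.001, 0.003, -1.0]]
ft_force: [4.1, -1.2, 0.4]
grip_width: 0.0129
gripper_force: 60.6
```

{"api": "run_rows", "payload": {"segments": [{"aperture": 0, "pos": [0, 0, 0.0005]}, {"aperture": 0}, {"aperture": 0}]}}

```text
time: 13.35
tcp_pos: [0.5541, 0.1662, 0.077]
tcp_rot: [[0.343, 0.939, 0.003], [0.939, -0.343, 0.001], [0.002, 0.003, -1.0]]
ft_force: [4.9, -3.4, 6.0]
grip_width: 0.0123
gripper_force: 61.2
```

Force is building at the expected height of 0.077, so it is in the seats. I'll ease sideways toward the measured pose and release.

{"api": "run_rows", "payload": {"segments": [{"aperture": 0, "pos": [0, 0.001, -0.0005]}, {"aperture": 0}, {"aperture": 0}, {"aperture": 0.03}, {"aperture": 0.03}, {"aperture": 0.03}, {"aperture": 0.05}, {"aperture": 0.05}]}}

```text
time: 14.15
tcp_pos: [0.553, 0.1663, 0.076]
tcp_rot: [[0.342, 0.94, -0.001], [0.94, -0.342, -0.0], [-0.0, -0.001, -1.0]]
ft_force: [0.4, -0.3, 0.7]
grip_width: 0.0503
gripper_force: 0.0
```

{"api": "run_rows", "payload": {"segments": [{"aperture": 0.05, "pos": [0, 0, -0.01]}, {"aperture": 0.05, "pos": [0, 0, -0.03]}, {"aperture": 0.05, "pos": [0, 0, -0.04]}, {"aperture": 0.05, "pos": [0, 0, -0.04]}, {"aperture": 0.05}, {"aperture": 0.05}, {"aperture": 0.05}]}}

```text
time: 14.85
tcp_pos: [0.5526, 0.166, 0.1956]
tcp_rot: [[0.343, 0.939, -0.002], [0.939, -0.343, -0.0], [-0.001, -0.001, -1.0]]
ft_force: [-0.0, 0.2, -1.2]
grip_width: 0.05
gripper_force: 0.0
```

Run:
```python
from fb import *
import cv2
from cell import bot
s=bot.get_state();r=bot.snapshot("wrist")
np.savez("pics/ws.npz",**r,pos=s["tcp_pos"],rot=s["tcp_rot"]);c=cw(dict(r,pos=s["tcp_pos"],rot=s["tcp_rot"]),p[3:5])
P=[(-.044,0,.0687),(.0385,0,.0687),(.006,.031,.1007),(.006,-.031,.1007),(-.076,.014,.0567),(.067,.03,.0567),(.03,.058,.0567),(-.02,.058,.0567)]
im=r["image"][:,:,::-1].copy();o=[150,60]
im=cv2.resize(im[60:360,150:550],None,fx=2,fy=2,interpolation=cv2.INTER_CUBIC)
for u in proj(c,place(p,P)): cv2.drawMarker(im,tuple(int(v) for v in (u-o)*2+.5),(0,0,255),0,10)
cv2.imwrite("pics/ws.png",im)
```

```text
(no output)
```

View pics/ws.png

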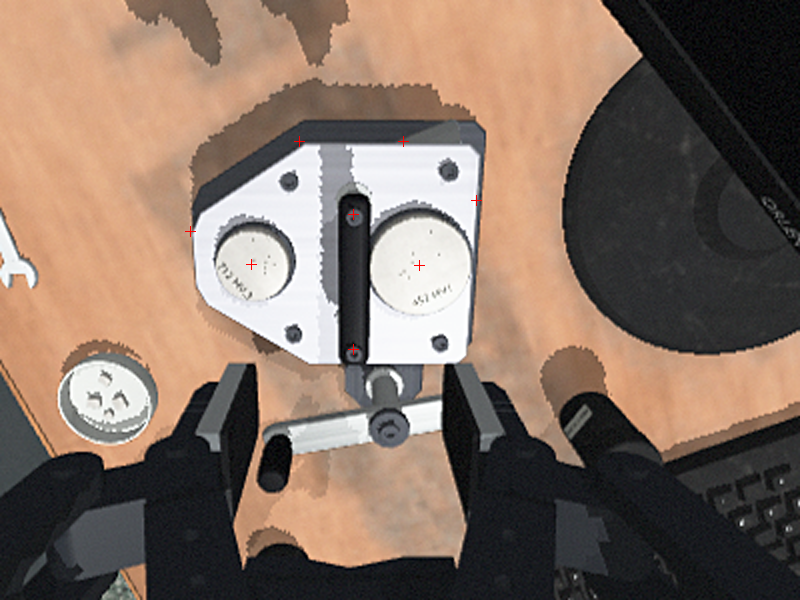

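The plate sits within about 1 mm of the predicted seated pose at every marker, and it is level. The keeper is untouched, with its knob at about (275,462). Now the keeper: I'll push with shut fingers, with the tool's -x face behind the knob.

Create kp.py:
```python
from fb import *
def tgt(th,off):
    b=np.array([.025,-.088])+.06*np.array([-np.sin(th),-np.cos(th)])+off*np.array([-np.cos(th),np.sin(th)])
    return place(p[:3],[(b[0],b[1],0)])[0][:2],np.degrees(p[2])+90-np.degrees(th)
import sys
if __name__=="__main__":
    th,off,z=map(float,sys.argv[1:]);g,y=tgt(th,off);print(g,y);delta(*g,z,y)
    from cell import bot
    s=bot.get_state()["tcp_pos"];
```

```bash
python3 kp.py 1.383 0.027 0.195
```

```text
[0.48497705 0.11304641] -9.396521873051228
tool delta [-0.0728 -0.0453  0.0004] len 0.0858 yaw -20.03 turn -10.637099294394659
```

{"api": "run_rows", "payload": {"segments": [{"aperture": 0, "pos": [-0.0364, -0.0226, 0]}, {"aperture": 0, "pos": [-0.0364, -0.0227, 0]}, {"aperture": 0, "yaw": -5.3}, {"aperture": 0, "yaw": -5.3}, {"aperture": 0}, {"aperture": 0}, {"aperture": 0}]}}

```text
time: 15.6
tcp_pos: [0.4858, 0.1132, 0.1958]
tcp_rot: [[0.165, 0.986, -0.001], [0.986, -0.165, -0.001], [-0.001, -0.001, -1.0]]
ft_force: [1.5, -0.2, -0.3]
grip_width: 0.0001
gripper_force: 0.0
```

```bash
python3 kp.py 1.383 0.027 0.076
```

```text
[0.48497705 0.11304641] -9.396521873051228
tool delta [-0.0002 -0.0007  0.1198] len 0.1198 yaw -9.51 turn -0.11414860228660473
```

{"api": "run_rows", "payload": {"segments": [{"aperture": 0, "pos": [0, 0, 0.035]}, {"aperture": 0, "pos": [0, 0, 0.035]}, {"aperture": 0, "pos": [0, 0, 0.03]}, {"aperture": 0, "pos": [0, 0, 0.015]}, {"aperture": 0, "pos": [0, 0, 0.005]}, {"aperture": 0}, {"aperture": 0}]}}

```text
time: 16.3
tcp_pos: [0.4867, 0.1134, 0.077]
tcp_rot: [[0.164, 0.986, 0.001], [0.986, -0.164, 0.0], [0.001, 0.001, -1.0]]
ft_force: [0.1, -0.0, 0.0]
grip_width: -0.0001
gripper_force: 0.0
```

{"api": "run_rows", "payload": {"segments": [{"aperture": 0, "pos": [-0.004, 0, 0]}, {"aperture": 0, "pos": [-0.003, 0, 0]}, {"aperture": 0}, {"aperture": 0}]}}

```text
time: 16.7
tcp_pos: [0.485, 0.1062, 0.0767]
tcp_rot: [[0.164, 0.986, 0.001], [0.986, -0.164, 0.0], [0.001, 0.001, -1.0]]
ft_force: [-0.0, -0.3, 1.2]
grip_width: 0.0001
gripper_force: 0.0
```

```bash
python3 kp.py 1.383 0.019 0.076
```

```text
[0.48367092 0.10515375] -9.396521873051228
tool delta [-0.0013 -0.0011  0.0007] len 0.0018 yaw -9.46 turn -0.06737675857380054
```

Now the arc: eight rows, then check.

{"api": "run_rows", "payload": {"segments": [{"aperture": 0, "pos": [-0.0085, -0.002, 0], "yaw": -7.93}, {"aperture": 0, "pos": [-0.0085, -0.002, 0], "yaw": -7.93}, {"aperture": 0, "pos": [-0.0085, -0.002, 0], "yaw": -7.93}, {"aperture": 0, "pos": [-0.0085, -0.002, 0], "yaw": -7.93}, {"aperture": 0, "pos": [-0.0085, -0.002, 0], "yaw": -7.93}, {"aperture": 0, "pos": [-0.0085, -0.002, 0], "yaw": -7.93}, {"aperture": 0, "pos": [-0.0085, -0.002, 0], "yaw": -7.93}, {"aperture": 0, "pos": [-0.0085, -0.002, 0], "yaw": -7.93}, {"aperture": 0}, {"aperture": 0}]}}

```text
time: 17.7
tcp_pos: [0.4909, 0.0402, 0.0764]
tcp_rot: [[-0.807, 0.59, 0.001], [0.59, 0.807, 0.0], [-0.0, 0.001, -1.0]]
ft_force: [-0.5, -1.0, 0.3]
grip_width: 0.0
gripper_force: 0.0
```

```bash
python3 kp.py 0 0.019 0.076
```

Run:
```python
from cell import bot
print(bot.get_state()["q"].round(1))
```

```text
[0.50125235 0.02683453] 69.84354119354163
tool delta [-0.0162 -0.0047  0.0004] len 0.0169 yaw 53.81 turn -16.0351648548928
[-15.6  21.8   7.4 121.   -4.5  37.4  48.7]
```

{"api": "run_rows", "payload": {"segments": [{"aperture": 0, "pos": [-0.0081, -0.0023, 0], "yaw": -8}, {"aperture": 0, "pos": [-0.0081, -0.0023, 0], "yaw": -8}, {"aperture": 0}, {"aperture": 0}, {"aperture": 0}]}}

```text
time: 18.2
tcp_pos: [0.5019, 0.0282, 0.0763]
tcp_rot: [[-0.939, 0.344, 0.0], [0.344, 0.939, 0.0], [-0.0, 0.0, -1.0]]
ft_force: [-0.8, 0.6, -1.1]
grip_width: -0.0
gripper_force: 0.0
```

{"api": "run_rows", "payload": {"segments": [{"aperture": 0, "pos": [-0.001, 0, 0]}, {"aperture": 0}, {"aperture": 0}]}}

```text
time: 18.5
tcp_pos: [0.5028, 0.0277, 0.0763]
tcp_rot: [[-0.94, 0.342, -0.0], [0.342, 0.94, 0.0], [0.0, 0.0, -1.0]]
ft_force: [-0.5, 1.3, 0.3]
grip_width: -0.0001
gripper_force: 0.3
```

{"api": "run_rows", "payload": {"segments": [{"aperture": 0, "pos": [-0.001, 0, 0]}, {"aperture": 0}, {"aperture": 0}]}}

```text
time: 18.8
tcp_pos: [0.5037, 0.0272, 0.0763]
tcp_rot: [[-0.94, 0.342, -0.0], [0.342, 0.94, 0.0], [0.0, 0.0, -1.0]]
ft_force: [-0.7, 1.5, 0.9]
grip_width: 0.0001
gripper_force: 0.8
```

{"api": "run_rows", "payload": {"segments": [{"aperture": 0, "pos": [-0.001, 0, 0]}, {"aperture": 0}, {"aperture": 0}]}}

```text
time: 19.1
tcp_pos: [0.5038, 0.0271, 0.0762]
tcp_rot: [[-0.94, 0.342, -0.002], [0.342, 0.94, 0.0], [0.002, -0.0, -1.0]]
ft_force: [-4.0, 2.0, 4.1]
grip_width: 0.0001
gripper_force: 2.6
```

{"api": "run_rows", "payload": {"segments": [{"aperture": 0, "pos": [-0.001, 0, 0]}, {"aperture": 0, "pos": [-0.0005, 0, 0]}, {"aperture": 0}, {"aperture": 0}]}}

```text
time: 19.5
tcp_pos: [0.5039, 0.0271, 0.0761]
tcp_rot: [[-0.94, 0.341, -0.005], [0.341, 0.94, 0.001], [0.005, -0.001, -1.0]]
ft_force: [-7.4, 4.1, 7.1]
grip_width: 0.0003
gripper_force: 4.2
```

{"api": "run_rows", "payload": {"segments": [{"aperture": 0, "pos": [0.01, 0, 0]}, {"aperture": 0, "pos": [0.02, 0, 0]}, {"aperture": 0, "pos": [0, 0, -0.03]}, {"aperture": 0, "pos": [0, 0, -0.04]}, {"aperture": 0, "pos": [0, 0, -0.05]}, {"aperture": 0}, {"aperture": 0}, {"aperture": 0}]}}

```text
time: 20.3
tcp_pos: [0.4774, 0.036, 0.1954]
tcp_rot: [[-0.94, 0.342, -0.001], [0.342, 0.94, -0.0], [0.001, -0.001, -1.0]]
ft_force: [0.1, 0.4, -0.8]
grip_width: 0.0
gripper_force: 0.0
```

Run:
```python
from fb import *
import cv2
from cell import bot
s=bot.get_state();r=bot.snapshot("wrist");c=cw(dict(r,pos=s["tcp_pos"],rot=s["tcp_rot"]),p[3:5])
im=r["image"][:,:,::-1].copy()
P=[(-.044,0,.0687),(.0385,0,.0687),(.006,.031,.1007),(.006,-.031,.1007),(.067,.03,.0567),(.025,-.148,.101),(.025,-.088,.076)]
uv=proj(c,place(p,P));print(uv.round(0).tolist())
x0,y0=[int(max(0,v)) for v in uv.mean(0)-[100,100]]
w=cv2.resize(im[y0:y0+200,x0:x0+200],(600,600),interpolation=cv2.INTER_CUBIC)
for u in uv: cv2.drawMarker(w,tuple(int(v) for v in (u-[x0,y0])*3+1),(0,0,255),0,12)
cv2.imwrite("pics/fin.png",w)
```

```text
[[479.0, 169.0], [466.0, 248.0], [523.0, 231.0], [454.0, 231.0], [485.0, 266.0], [324.0, 250.0], [384.0, 238.0]]
```

View pics/fin.png

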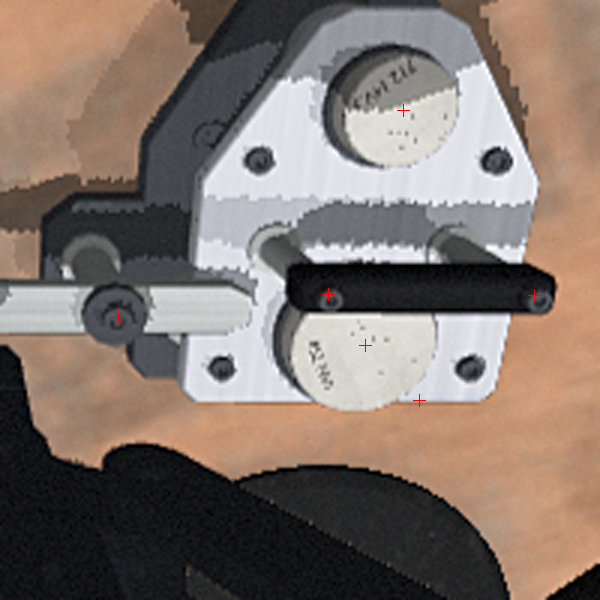

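The keeper's short end lies square across the plate edge at about (220,306). It is against its stop, since the force rose with no further motion. The carrier is still seated and the robot is clear, so I'll hand in.

```bash
python3 -c "
from cell import bot
print(bot.finish_job())"
```

```text
the job is handed in; nothing more can be done
None
```

The carrier is seated on the kinematic base nose over nose, the keeper is swung fully home across the plate edge, and the job was handed in at about 20 s with the robot clear of everything; the hand-in gave no verdict.

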